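# Stand the fallen flux bottle back in its drip dish

### The arm

A 6-joint arm with a two-finger parallel gripper is mounted at the origin on a cart in front of the work surface, level with it; the furniture and walls round the work are solid. World frame = base frame: x ahead of the robot, y to its left, z up, the work surface at z = 0. Lengths are in m, angles in rad, forces in N, time in s.
With the tool pointing down it reaches from about 0.25 to 0.85 m from the base axis. Payload 12.5 kg.
Tool frame: the origin (TCP) lies midway between the tips of the shut fingers; the grasp point (between the pads) lies 19 mm behind it (robot.hold_point_z is the distance from the TCP to the grasp point, in m); z points along the fingers, y is the line along which they close (so a half turn about z gives the same grasp; the last joint's range is limited). The gripper opens to 93 mm and grips with 3 to 60 N. Pads are 15 mm wide; open, the fingers measure 128 mm over their backs; the gripper's body (75 mm by 188 mm) begins 65 mm behind the grasp point.
Start: joints at [1.045, 0.351, 1.652, -0, 1.139, -0.085], TCP at [0.235, 0.497, 0.182] pointing down, gripper open.
Joint ranges: [-2.75, 2.75], [-0.79, 2.1], [0.01, 2.65], [-1.57, 4.71], [0.07, 3.14], [-2.87, 2.87]. Speed limits (rad/s): [2.22, 2.22, 2.79, 3.14, 3.14, 3.14].

### API

Orientations are given as a unit quaternion [w, x, y, z].
In Python, from cell import robot gives the robot as it stands. The module is installed in compiled form; this text tells all that it offers.
- The arm moves only by the tool arm_command, never from a script. Its argument "rows" is a list of rows, each an object of numbers: "grip": the closure, from 0 (fully open) to 1 (shut); "dx", "dy", "dz": the shift along the world's x, y, z in mm; "yaw": the turn about the world's z in rad. A call has 1 to 12 rows; each row shifts and turns the commanded pose from where the row before left it; what a row does not reach is not made up. A row lasts 1/12 s, in which the tool goes at most 41.7 mm and 7.16 degrees, less where a joint would pass 70% of its speed; a pose out of reach is approached as far as the arm can. A call is refused whole if a number of a shift passes 41.7 or a number of a turn 0.125, either way. A call with a gripper value outside its range is refused whole. The fingers move at their own pace and stop on an object; "newtons" is the grip in N (left out, the last holds). Time passes only in rows, so rows that do not move let the fingers close. It gives the time, the measured TCP pose, the force, the opening and the grip force at its end, in the units of the state.
- robot.observe(): the state, without advancing time (a new reading comes with each control period).
- robot.get_image(name): name is "side" or "top" or "wrist"; returns the picture (400x640x3 uint8, red, green, blue); there is no depth.
- robot.calibration(name): a dict with "mtx" (3x3 intrinsics, pixels), "position" and "rotation" of the camera in the world. Camera axes: x right, y down, z forward; pixel columns grow to the right and rows downward; lengths in m; the calibration is good to about 2 mm. The wrist camera is an equidistant fisheye: a pixel r from the principal point sees the ray r / f radians off the axis. A picture is of the moment at which its call begins: read the wrist's pose just before it. calibration takes no time and is no camera call; for the wrist camera it gives the pose at the moment of the call.
- robot.job_done(): hands the job in; it is judged then, once.
The state is a dict: "time_s": time; "joints": joint angles; "qvel": joint speeds; "joint_torque": joint torques, N m; "ee_pos": TCP position; "eef_rot": TCP orientation; "wrist_force": force on the tool from outside, world axes, zero at the start; "ft_torque": the same for the moment, N m; "gripper_width": finger opening in m; "finger_force": force on a finger pad.
Only numpy, scipy, OpenCV 4.12 (cv2) and the standard library are available. Lean on these libraries where they do the work, as an engineer would, in place of code of your own. Each camera call takes 0.05 s, during which the arm holds its last target. There are 200 camera calls.

### The job

The little dropper bottle of flux has fallen over on the bench. Stand it upright in the shallow steel drip dish, on the dish's floor, and let go of it. Leave the swab pot and the pump bottle that stand behind it where they are.

Things in the scene. Friction and masses are not known exactly. Their poses are not given: they have to be found in the camera images.
- flux_bottle: Brown dropper bottle, paper label, black cap; diameter 33 mm, height 102 mm, about 70 g. Lies on its side, free to roll, tip towards -y or between -y and the robot. Origin: centre of its underside; its own z runs along the bottle to the dropper tip. Round body from 0 to about 60 mm along z, shoulder to 70, collar of diameter 24 to 77, thin bulb of diameter 13 to 102.
- drip_dish: Round shallow dish of plain dark steel, fixed to the bench, 82 mm in outer diameter, rim 8 mm high and 3 mm thick, flat inner floor about 70 mm in diameter and 3 mm above the bench. Its origin is the centre of its underside, on the bench; z is up. A tall machine stands behind it, from about 0.2 m beyond the dish: keep the wrist from leaning over it.
- swab_pot: White round pot (the nearer of two, close to the pump bottle) with cotton swabs in it, 60 mm in diameter, 104 mm tall over the swabs, standing loose behind the fallen bottle and the dish. Origin at the centre of its underside, z up. Not to be disturbed.
- solvent_bottle: White round pump bottle with a blue collar and a cup-shaped steel lid, 63 mm in diameter, 136 mm tall, standing loose behind the fallen bottle and the dish. Origin at the centre of its underside, z up. Not to be disturbed.
Mind the look-alikes: they are no part of the job. Leave any green look-alike of the flux_bottle alone.

How it is judged:
By the outcome, as a careful person would: the job done as asked, in the order asked, and still so for the second after the job is handed in, with the robot touching nothing.
It also fails if it takes over 35 s, if anything falls off the work surface, if the arm or the gripper's body presses on something with over 40 N, if the wrist force passes 120 N, or if a joint passes its speed limit or range.

## Working session

There is one attempt and no reset: what is moved stays moved. The work goes in short steps, Python scripts to look and compute and a tool call to move; the robot and the scene stay as the last step left them, time stands still between calls to the robot, and variables do not carry over. Pictures are saved under pics/ and viewed, at most 10 in all, crops included, and the job is handed in when it is done.

Besides the shell and the picture viewer there is one more tool, called after ">>>" in YAML: its name, and indented under it one key for each argument. arm_command: Moves the arm, as the interface text tells. Its arguments: {"type":"object","properties":{"rows":{"type":"array","items":{"type":"object","properties":{"grip":{"type":"number"},"dx":{"type":"number"},"dy":{"type":"number"},"dz":{"type":"number"},"yaw":{"type":"number"}}}},"newtons":{"type":"number"}},"required":["rows"]}

```bash
mkdir -p pics
python3 - <<'E'
from cell import robot
import cv2,json
print(robot.observe())
for n in("top","side"):
    im=robot.get_image(n); cv2.imwrite(f"pics/{n}1.png",im[:,:,::-1])
    c=robot.calibration(n); print(n,c)
print(robot.calibration("wrist"), robot.hold_point_z)
E
```

```text
{'time_s': 0.0, 'joints': array([ 1.04541215e+00,  3.51247696e-01,  1.65241331e+00, -3.44108489e-06,
        1.13912253e+00, -8.45673960e-02]), 'qvel': array([ 0.00209639, -0.00169875,  0.00039167,  0.00205791,  0.00017272,
       -0.00141331]), 'joint_torque': array([ 1.44472819e-03, -4.97323179e+01, -2.85252571e+01,  6.99351286e-02,
        2.57165346e-02, -7.39787743e-05]), 'ee_pos': array([0.23443816, 0.49710118, 0.18149928]), 'eef_rot': array([-1.77304034e-04,  2.18627409e-01,  9.75808230e-01, -5.68436539e-04]), 'wrist_force': array([ 0.40737585, -0.18836994, -0.07669915]), 'ft_torque': array([0.02409457, 0.0197216 , 0.01324228]), 'finger_force': 0.0, 'gripper_width': 0.09279712820334243}
top {'mtx': array([[398.06271711,   0.        , 321.76072087],
       [  0.        , 398.06271711, 203.05062499],
       [  0.        ,   0.        ,   1.        ]]), 'position': array([0.52663725, 0.33283172, 0.90953012]), 'rotation': array([-0.01723067,  0.71708477, -0.69602394,  0.03229858])}
side {'mtx': array([[461.40153705,   0.        , 330.52872261],
       [  0.        , 461.40153705, 198.24485412],
       [  0.        ,   0.        ,   1.        ]]), 'position': array([0.39950221, 1.05833739, 0.40436094]), 'rotation': array([ 0.06343438, -0.1017501 ,  0.83907147, -0.53064307])}
{'mtx': array([[309.70691629,   0.        , 314.21690237],
       [  0.        , 309.70691629, 195.59024751],
       [  0.        ,   0.        ,   1.        ]]), 'position': array([0.16756626, 0.53007455, 0.38297162]), 'rotation': array([0.11440415, 0.83633972, 0.53129183, 0.07194828])} 0.0188
```

View pics/top1.png

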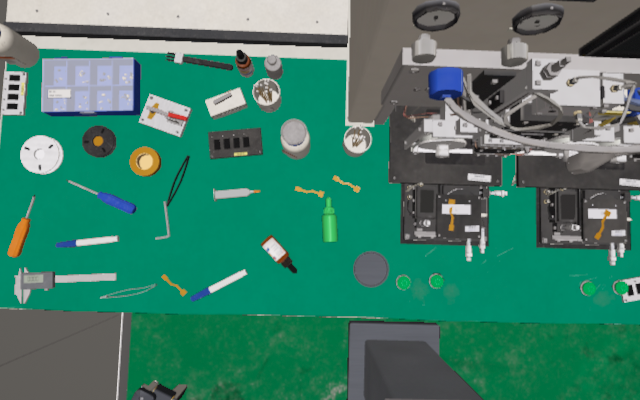

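View pics/side1.png

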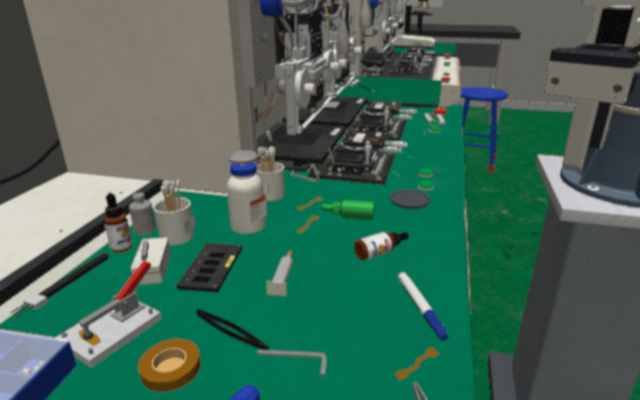

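The top view shows the fallen brown bottle from about (268,243) to its tip near (295,271). The dish is at (370,269), and the green look-alike is at (330,220). The side view shows the brown bottle with its tip at (405,237).

```bash
python3 - <<'E'
import cv2,numpy as np
a=cv2.imread("pics/top1.png")[220:300,250:410]
b=cv2.imread("pics/side1.png")[180:270,345:445]
A=cv2.resize(a,None,fx=5,fy=5,interpolation=cv2.INTER_CUBIC)
cv2.imwrite("pics/topc.png",A)
cv2.imwrite("pics/sidec.png",cv2.resize(b,None,fx=6,fy=6,interpolation=cv2.INTER_CUBIC))
E
cat > h.py <<'E'
from cell import robot
import numpy as np
from scipy.spatial.transform import Rotation as R
def ray(n,u,v):
    c=robot.calibration(n); q=c["rotation"]; r=R.from_quat(np.roll(q,-1))
    d=r.apply(np.linalg.inv(c["mtx"])@[u,v,1]); return c["position"],d
def px(n,u,v,z):
    p,d=ray(n,u,v); return p+d*(z-p[2])/d[2]
E
```

```text
(no output)
```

View pics/topc.png

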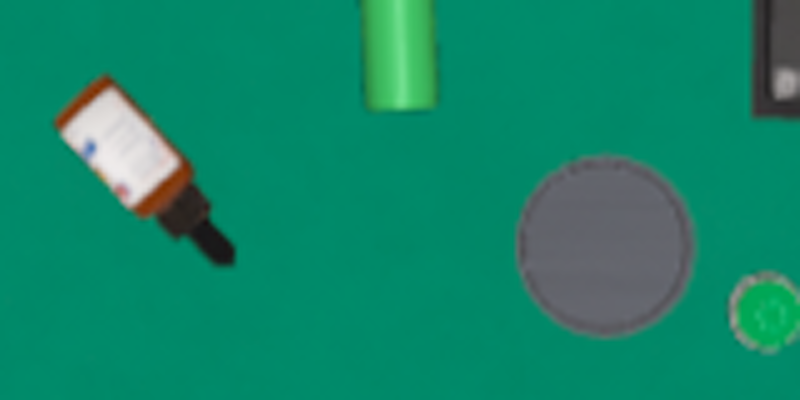

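View pics/sidec.png

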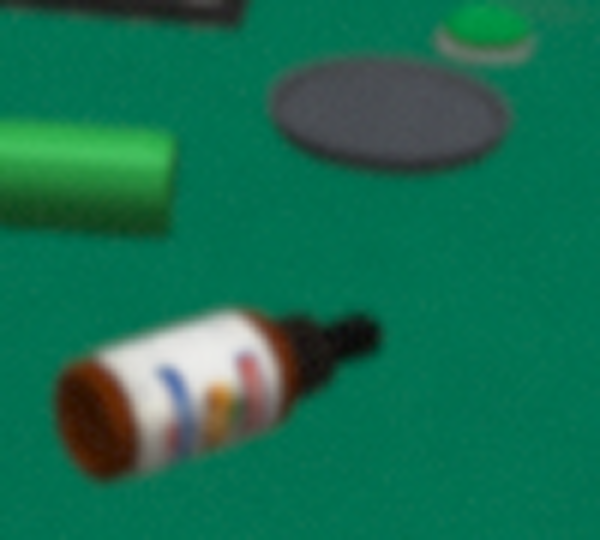

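The top crop puts the base centre at about (82,100), the bulb end at (228,260) and the dish centre at (605,246). The side crop agrees, with the bulb end near (372,332).

Run:
```python
from h import *
f=lambda u,v,z:px("top",250+u/5-.4,220+v/5-.4,z)
b=f(82,100,.0165);t=f(228,259,.0165);d=f(605,246,.008)
ax=(t-b)/np.linalg.norm(t-b); print("base",b,"tip",t,np.linalg.norm(t-b),"ax",ax,"dish",d)
print("side tip",px("side",345+372/6,180+332/6,.0165),"side dish",px("side",345+390/6,180+113/6,.008))
print("green end",f(400,105,.016))
g=b+ax*.094; print("grasp",g)
s=robot.observe(); r=R.from_quat(np.roll(s["eef_rot"],-1)); y=r.apply([0,1,0]); print("tool y",y)
want=np.arctan2(ax[0],-ax[1]); cur=np.arctan2(y[1],y[0]); dy=(want-cur+np.pi/2)%np.pi-np.pi/2
print("dyaw",dy,"dmm",(g-s["ee_pos"])*1000)
```

```text
base [0.5041892  0.43654879 0.0165    ] tip [0.43578032 0.36922574 0.0165    ] 0.0959800364743158 ax [-0.71274071 -0.7014276   0.        ] dish [0.44524899 0.2003034  0.008     ]
side tip [0.43444769 0.37448886 0.0165    ] side dish [0.44287622 0.21145883 0.008     ]
green end [0.50599818 0.29471341 0.016     ]
grasp [0.43719158 0.37061459 0.0165    ]
tool y [ 0.42670268  0.90439139 -0.00101816]
dyaw 1.21824247851099 dmm [ 202.71140489 -126.5289994  -165.07375126]
```

>>> arm_command:
  rows:
    - {"dx":20.6,"dy":-12.3,"dz":-8,"yaw":0.122,"grip":0.4}
    - {"dx":20.6,"dy":-12.3,"dz":-8,"yaw":0.122,"grip":0.4}
    - {"dx":20.6,"dy":-12.3,"dz":-8,"yaw":0.122,"grip":0.4}
    - {"dx":20.6,"dy":-12.3,"dz":-8,"yaw":0.122,"grip":0.4}
    - {"dx":20.6,"dy":-12.3,"dz":-8,"yaw":0.122,"grip":0.4}
    - {"dx":20.6,"dy":-12.3,"dz":-8,"yaw":0.122,"grip":0.4}
    - {"dx":20.6,"dy":-12.3,"dz":-8,"yaw":0.122,"grip":0.4}
    - {"dx":20.6,"dy":-12.3,"dz":-8,"yaw":0.122,"grip":0.4}
    - {"dx":20.6,"dy":-12.3,"dz":-8,"yaw":0.122,"grip":0.4}
    - {"dx":20.6,"dy":-12.3,"dz":-8,"yaw":0.122,"grip":0.4}
    - {"grip":0.4}
    - {"grip":0.4}
  newtons: 4

```text
$.rows[10]: bad value
```

```bash
cat >> h.py <<'E'
import cv2
def wproj(P,c):
    r=R.from_quat(np.roll(c["rotation"],-1)); q=r.inv().apply(np.array(P)-c["position"])
    th=np.arctan2(np.hypot(q[0],q[1]),q[2]); k=c["mtx"][0,0]*th/np.hypot(q[0],q[1])
    return c["mtx"][0,2]+k*q[0],c["mtx"][1,2]+k*q[1]
def wpx(u,v,z,c):
    m=c["mtx"];a=np.array([u-m[0,2],v-m[1,2]]);t=np.hypot(*a)/m[0,0]
    d=R.from_quat(np.roll(c["rotation"],-1)).apply([*(np.sin(t)*a/np.hypot(*a)),np.cos(t)])
    return c["position"]+d*(z-c["position"][2])/d[2]
E
python3 - <<'E'
from h import *
c=robot.calibration("wrist"); im=robot.get_image("wrist"); cv2.imwrite("pics/w1.png",im[:,:,::-1])
np.save("w1.npy",c,allow_pickle=True)
s=robot.observe(); print(s["ee_pos"],s["eef_rot"],s["joints"],s["gripper_width"],s["time_s"])
print(c)
for P in([.4358,.3692,.0165],[.5042,.4365,.0165],[.4452,.2003,.008],[s["ee_pos"][0],s["ee_pos"][1],.0165]): print(wproj(P,c))
E
```

```text
[0.23449647 0.49721265 0.18164407] [-1.25784844e-04  2.18623353e-01  9.75809235e-01 -3.88743111e-04] [ 1.04541660e+00  3.51111533e-01  1.65222855e+00  7.16172163e-06
  1.13906972e+00 -8.45757397e-02] 0.09315227940259702 0.15
{'mtx': array([[309.70691629,   0.        , 314.21690237],
       [  0.        , 309.70691629, 195.59024751],
       [  0.        ,   0.        ,   1.        ]]), 'position': array([0.16756626, 0.53007455, 0.38297162]), 'rotation': array([0.11440415, 0.83633972, 0.53129183, 0.07194828])}
(np.float64(293.5466284225762), np.float64(329.4427362891944))
(np.float64(351.7353083061251), np.float64(344.6189508377987))
(np.float64(210.18220291138206), np.float64(355.50630915496197))
(np.float64(313.51558380375695), np.float64(173.7771343264984))
```

View pics/w1.png

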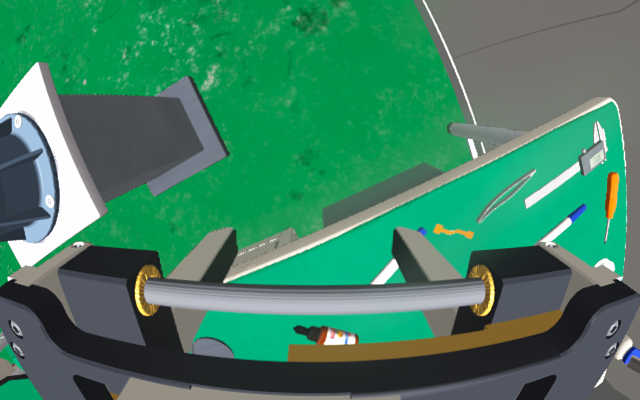

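The move was refused because the hold rows lacked shift values. The wrist view matches my projections, with the bulb tip near (295,329), the base near (355,340) and the dish near (212,348).

>>> arm_command:
  rows:
    - {"dx":20.6,"dy":-12.3,"dz":-8,"yaw":0.122,"grip":0.4}
    - {"dx":20.6,"dy":-12.3,"dz":-8,"yaw":0.122,"grip":0.4}
    - {"dx":20.6,"dy":-12.3,"dz":-8,"yaw":0.122,"grip":0.4}
    - {"dx":20.6,"dy":-12.3,"dz":-8,"yaw":0.122,"grip":0.4}
    - {"dx":20.6,"dy":-12.3,"dz":-8,"yaw":0.122,"grip":0.4}
    - {"dx":20.6,"dy":-12.3,"dz":-8,"yaw":0.122,"grip":0.4}
    - {"dx":20.6,"dy":-12.3,"dz":-8,"yaw":0.122,"grip":0.4}
    - {"dx":20.6,"dy":-12.3,"dz":-8,"yaw":0.122,"grip":0.4}
    - {"dx":20.6,"dy":-12.3,"dz":-8,"yaw":0.122,"grip":0.4}
    - {"dx":20.6,"dy":-12.3,"dz":-8,"yaw":0.122,"grip":0.4}
    - {"dx":0,"dy":0,"dz":0,"yaw":0,"grip":0.4}
    - {"dx":0,"dy":0,"dz":0,"yaw":0,"grip":0.4}
  newtons: 4

```text
time_s: 1.15
ee_pos: [0.4409, 0.3737, 0.1014]
eef_rot: [-0.001, -0.378, 0.926, -0.0]
wrist_force: [-1.7, 0.3, 0.1]
gripper_width: 0.0556
finger_force: 0.0
```

Run:
```python
from h import *
c=robot.calibration("wrist"); im=robot.get_image("wrist"); cv2.imwrite("pics/w2.png",im[:,:,::-1])
np.save("w2.npy",c,allow_pickle=True)
s=robot.observe(); print(s["ee_pos"],s["eef_rot"],s["joints"],s["gripper_width"],s["time_s"])
print("y",R.from_quat(np.roll(s["eef_rot"],-1)).apply([0,1,0]))
for P in([.4358,.3692,.0165],[.5042,.4365,.0165],[.4452,.2003,.008],[s["ee_pos"][0],s["ee_pos"][1],.0165]): print(wproj(P,c))
```

```text
[0.44034835 0.37433101 0.1018417 ] [-3.82137383e-04 -3.78276842e-01  9.25692435e-01  7.39907139e-06] [ 6.23891471e-01  4.93331686e-01  1.65145057e+00  2.29788476e-04
  9.97550050e-01 -1.72289783e+00] 0.05573814388301902 1.2
y [-7.00336017e-01  7.13813261e-01  3.02805974e-04]
(np.float64(313.82481547591846), np.float64(182.62135258216563))
(np.float64(313.84164139201073), np.float64(271.8035177908412))
(np.float64(185.6755468487781), np.float64(72.10306073512074))
(np.float64(314.31518915285494), np.float64(189.6048540354968))
```

View pics/w2.png

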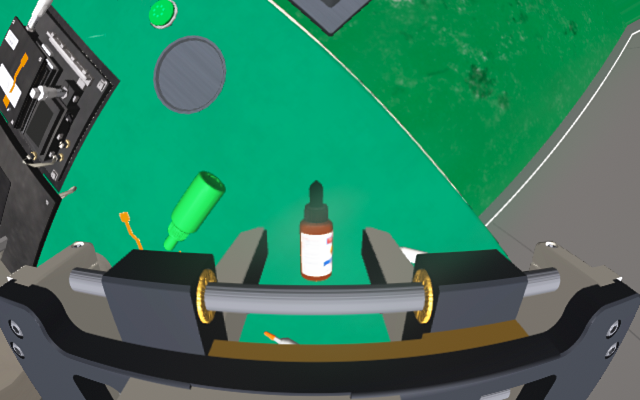

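The wrist view shows the bottle aligned with the jaw. Its tip is at (316,181), the bulb runs to about v=204, the base is at (316,278) and the dish centre is at (190,74).

Run:
```python
from h import *
c=np.load("w2.npy",allow_pickle=True).item()
for u,v,z in((316,181,.0165),(316,190,.0165),(316,204,.0165),(317,276,.0165),(190,74,.006)): print(wpx(u,v,z,c))
```

```text
[0.43322902 0.3695624  0.0165    ]
[0.4394974  0.37575036 0.0165    ]
[0.44943914 0.38556725 0.0165    ]
[0.50553874 0.44250837 0.0165    ]
[0.44397026 0.20461819 0.006     ]
```

>>> arm_command:
  rows:
    - {"dx":-1.5,"dy":1,"dz":-20,"yaw":0,"grip":0.4}
    - {"dx":0,"dy":0,"dz":-24,"yaw":0,"grip":0.4}
    - {"dx":0,"dy":0,"dz":-22,"yaw":0,"grip":0.4}
    - {"dx":0,"dy":0,"dz":-16,"yaw":0,"grip":0.4}
    - {"dx":0,"dy":0,"dz":-8,"yaw":0,"grip":0.4}
    - {"dx":0,"dy":0,"dz":-3,"yaw":0,"grip":0.5}
    - {"dx":0,"dy":0,"dz":0,"yaw":0,"grip":1}
    - {"dx":0,"dy":0,"dz":0,"yaw":0,"grip":1}
    - {"dx":0,"dy":0,"dz":0,"yaw":0,"grip":1}
    - {"dx":0,"dy":0,"dz":0,"yaw":0,"grip":1}
    - {"dx":0,"dy":0,"dz":0,"yaw":0,"grip":1}
    - {"dx":0,"dy":0,"dz":0,"yaw":0,"grip":1}
  newtons: 4

```text
time_s: 2.2
ee_pos: [0.4393, 0.3755, 0.0094]
eef_rot: [0.0, -0.38, 0.925, 0.0]
wrist_force: [0.4, -0.3, 0.7]
gripper_width: 0.0139
finger_force: 0.0
```

>>> arm_command:
  rows:
    - {"dx":0,"dy":0,"dz":0,"yaw":0,"grip":1}
    - {"dx":0,"dy":0,"dz":0,"yaw":0,"grip":1}
    - {"dx":0,"dy":0,"dz":0,"yaw":0,"grip":1}
    - {"dx":0,"dy":0,"dz":0,"yaw":0,"grip":1}
  newtons: 4

```text
time_s: 2.53
ee_pos: [0.4392, 0.3754, 0.009]
eef_rot: [-0.0, -0.38, 0.925, -0.0]
wrist_force: [0.3, -0.7, 0.1]
gripper_width: 0.0007
finger_force: 0.0
```

The fingers shut fully without holding anything, so I'm looking again.

Run:
```python
from h import *
c=robot.calibration("wrist"); im=robot.get_image("wrist")
np.save("w3.npy",c,allow_pickle=True)
t=robot.get_image("top")
A=cv2.resize(im[150:290,230:400],(680,560),interpolation=cv2.INTER_CUBIC)
B=cv2.resize(t[225:295,255:305],(0,0),fx=5,fy=5)[:, :110*2]
cv2.imwrite("pics/w3.png",A[:,:,::-1]);cv2.imwrite("pics/t3.png",B[:,:,::-1])
print(wproj(robot.observe()["ee_pos"],c))
```

```text
(np.float64(313.1711120031415), np.float64(219.88479923805951))
```

View pics/w3.png

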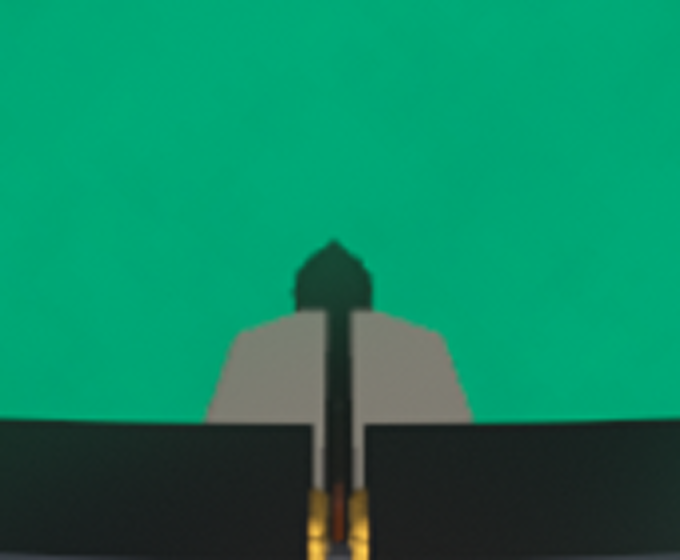

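The crop shows a dark shape just ahead of the closed fingers at about (335,285), and it could be the bulb or a shadow. I'll settle it with one composite of the side and top views.

Run:
```python
from h import *
s=robot.get_image("side");t=robot.get_image("top")
A=cv2.resize(s[170:280,340:440],(500,550),interpolation=cv2.INTER_CUBIC)
B=cv2.resize(t[215:325,245:305],(300,550),interpolation=cv2.INTER_CUBIC)
cv2.imwrite("pics/c4.png",np.hstack([A,B])[:,:,::-1])
```

```text
(no output)
```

View pics/c4.png

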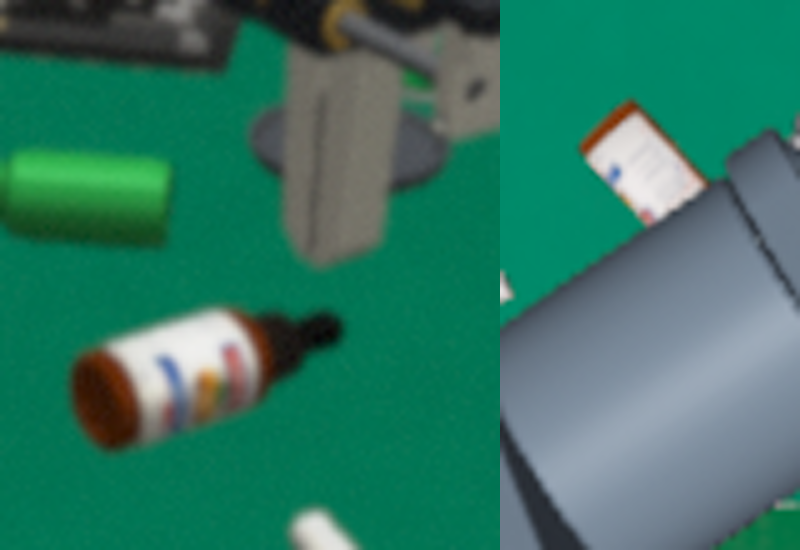

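Run:
```python
from h import *
for z in(.0,.009,.03,.05): print(px("side",403.6,223,z))
print("bulb end",px("side",340+338/5,170+330/5,.0165),"base",px("side",340+105/5,170+398/5,.0165))
c=np.load("w3.npy",allow_pickle=True).item()
# dark shape in wrist image: pointed end & finger tips
for u,v in((335,240),(335,310),(295,300),(372,300)): print(wpx(230+u/4,150+v/4,.0,c),wpx(230+u/4,150+v/4,.0165,c))
f=lambda u,v,z:px("top",245+u/5-.4,215+v/5-.4,z)
print("top base now",f(107,125,.0165))
s=robot.observe();print(s["ee_pos"],s["gripper_width"],s["wrist_force"],s["finger_force"])
```

```text
[0.44618825 0.30138074 0.        ]
[0.44514915 0.31822858 0.009     ]
[0.44272456 0.35754021 0.03      ]
[0.44041543 0.39497987 0.05      ]
bulb end [0.43326674 0.37648783 0.0165    ] base [0.5012126  0.43760472 0.0165    ]
[0.43582045 0.37269412 0.        ] [0.43194901 0.36890332 0.0165    ]
[0.44536828 0.38214702 0.        ] [0.44074816 0.37761499 0.0165    ]
[0.44910246 0.37561721 0.        ] [0.44418953 0.3715972  0.0165    ]
[0.43925234 0.38555021 0.        ] [0.43511179 0.38075133 0.0165    ]
top base now [0.5041892  0.43654879 0.0165    ]
[0.43913199 0.37541168 0.00902344] 0.0004805214500699336 [ 0.63393858  0.3610754  -0.62287266] 0.0
```

Run:
```python
from h import *
c=np.load("w3.npy",allow_pickle=True).item()
e=np.array([.4391,.3754,0]);a=np.array([-.7027,-.711,0]);y=np.array([-.711,.7027,0])
for z in(.009,.025,.04):
  for d in(0,.0075,.011): print(z,d,wproj(e+a*d+[0,0,z],c))
print("tip edge seen",230+338/4,150+310/4,"half width px at tip ~",(443-237)/8)
print("side proj of TCP")
cs=robot.calibration("side")
for z in(.009,.025,.04):
  q=R.from_quat(np.roll(cs["rotation"],-1)).inv().apply(e+[0,0,z]-cs["position"]);p=cs["mtx"]@(q/q[2]);print(z,(p[0]-340)*5,(p[1]-170)*5)
```

```text
0.009 0 (np.float64(313.1701571388069), np.float64(219.87057871695515))
0.009 0.0075 (np.float64(313.04488103147554), np.float64(209.57291090703012))
0.009 0.011 (np.float64(312.98580059835626), np.float64(204.68807758735247))
0.025 0 (np.float64(313.08108329951017), np.float64(228.3733258540172))
0.025 0.0075 (np.float64(312.9443409652417), np.float64(217.39775709665224))
0.025 0.011 (np.float64(312.8797603442786), np.float64(212.17780207432563))
0.04 0 (np.float64(312.9850502016041), np.float64(237.5833500120816))
0.04 0.0075 (np.float64(312.8354917607548), np.float64(225.9066346272203))
0.04 0.011 (np.float64(312.76473857883025), np.float64(220.3364730867931))
tip edge seen 314.5 227.5 half width px at tip ~ 25.75
side proj of TCP
0.009 319.2328991776233 345.6576636379482
0.025 322.5705667320585 304.1984736104331
0.04 325.7540666117126 264.6542936372768
```

Both cameras agree that the real fingertips are about 30 mm above the reported TCP, so the jaws closed above the bulb. I'll open and go down in small steps, watching the force.

>>> arm_command:
  rows:
    - {"dx":0,"dy":0,"dz":0,"yaw":0,"grip":0.5}
    - {"dx":0,"dy":0,"dz":0,"yaw":0,"grip":0.5}
    - {"dx":0,"dy":0,"dz":0,"yaw":0,"grip":0.5}
    - {"dx":0,"dy":0,"dz":0,"yaw":0,"grip":0.5}
    - {"dx":0,"dy":0,"dz":0,"yaw":0,"grip":0.5}
    - {"dx":0,"dy":0,"dz":-6,"yaw":0,"grip":0.5}
    - {"dx":0,"dy":0,"dz":-4,"yaw":0,"grip":0.5}
    - {"dx":0,"dy":0,"dz":0,"yaw":0,"grip":0.5}
  newtons: 4

```text
time_s: 3.4
ee_pos: [0.4386, 0.375, -0.0021]
eef_rot: [-0.001, -0.38, 0.925, -0.0]
wrist_force: [0.1, -0.0, -0.4]
gripper_width: 0.0452
finger_force: 0.0
```

>>> arm_command:
  rows:
    - {"dx":0,"dy":0,"dz":-4,"yaw":0,"grip":0.5}
    - {"dx":0,"dy":0,"dz":-4,"yaw":0,"grip":0.5}
    - {"dx":0,"dy":0,"dz":-2,"yaw":0,"grip":0.5}
    - {"dx":0,"dy":0,"dz":0,"yaw":0,"grip":0.5}
  newtons: 4

```text
time_s: 3.73
ee_pos: [0.4388, 0.3752, -0.0116]
eef_rot: [-0.0, -0.38, 0.925, -0.0]
wrist_force: [0.4, 0.2, 0.1]
gripper_width: 0.0464
finger_force: 0.0
```

Run:
```python
from h import *
s=robot.get_image("side");c=robot.calibration("wrist");w=robot.get_image("wrist")
A=cv2.resize(s[170:280,340:440],(500,550),interpolation=cv2.INTER_CUBIC)
B=cv2.resize(w[150:290,277:353],(300,550),interpolation=cv2.INTER_CUBIC)
cv2.imwrite("pics/c5.png",np.hstack([A,B])[:,:,::-1])
o=robot.observe();print(o["ee_pos"],o["wrist_force"])
```

```text
[ 0.43911217  0.3754263  -0.01104551] [0.20679427 0.25948126 0.55639113]
```

View pics/c5.png

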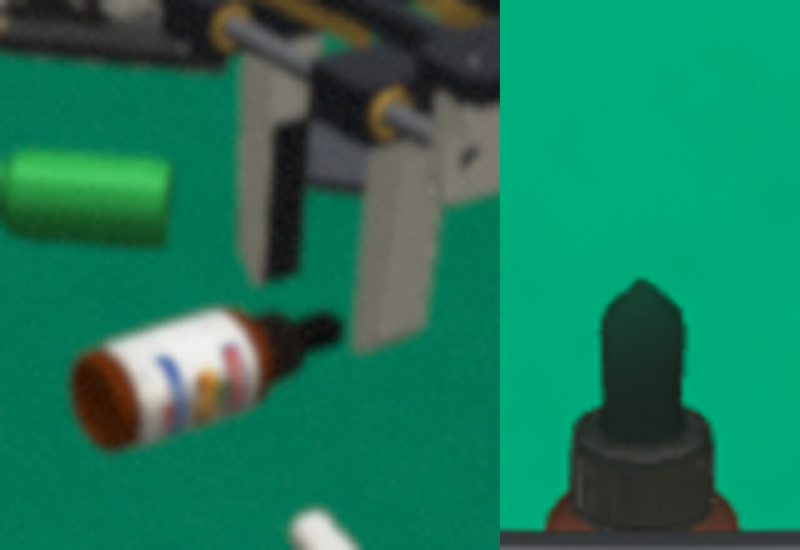

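The side view now shows the fingers straddling the bulb, with tips at about (260,285) and (360,352). They are still about 10 mm high. I'll go down 8 mm more and close.

>>> arm_command:
  rows:
    - {"dx":0,"dy":0,"dz":-4,"yaw":0,"grip":0.5}
    - {"dx":0,"dy":0,"dz":-3,"yaw":0,"grip":0.5}
    - {"dx":0,"dy":0,"dz":-1,"yaw":0,"grip":0.5}
    - {"dx":0,"dy":0,"dz":0,"yaw":0,"grip":1}
    - {"dx":0,"dy":0,"dz":0,"yaw":0,"grip":1}
    - {"dx":0,"dy":0,"dz":0,"yaw":0,"grip":1}
    - {"dx":0,"dy":0,"dz":0,"yaw":0,"grip":1}
    - {"dx":0,"dy":0,"dz":0,"yaw":0,"grip":1}
    - {"dx":0,"dy":0,"dz":0,"yaw":0,"grip":1}
    - {"dx":0,"dy":0,"dz":0,"yaw":0,"grip":1}
  newtons: 4

```text
time_s: 4.67
ee_pos: [0.4392, 0.3754, -0.0189]
eef_rot: [0.0, -0.38, 0.925, 0.0]
wrist_force: [-0.9, -0.9, 0.7]
gripper_width: 0.0118
finger_force: 4.0
```

Contact is at 11.8 mm, less than the bulb's 13 mm diameter, so the tips may be just above its axis. I'll regrasp 7 mm deeper.

>>> arm_command:
  rows:
    - {"dx":0,"dy":0,"dz":0,"yaw":0,"grip":0.65}
    - {"dx":0,"dy":0,"dz":0,"yaw":0,"grip":0.65}
    - {"dx":0,"dy":0,"dz":0,"yaw":0,"grip":0.65}
    - {"dx":0,"dy":0,"dz":-4,"yaw":0,"grip":0.65}
    - {"dx":0,"dy":0,"dz":-3,"yaw":0,"grip":0.65}
    - {"dx":0,"dy":0,"dz":0,"yaw":0,"grip":1}
    - {"dx":0,"dy":0,"dz":0,"yaw":0,"grip":1}
    - {"dx":0,"dy":0,"dz":0,"yaw":0,"grip":1}
    - {"dx":0,"dy":0,"dz":0,"yaw":0,"grip":1}
    - {"dx":0,"dy":0,"dz":0,"yaw":0,"grip":1}
    - {"dx":0,"dy":0,"dz":0,"yaw":0,"grip":1}
  newtons: 4

```text
time_s: 5.58
ee_pos: [0.4392, 0.3754, -0.0259]
eef_rot: [0.0, -0.38, 0.925, 0.0]
wrist_force: [0.3, 0.1, -0.6]
gripper_width: 0.0124
finger_force: 4.0
```

>>> arm_command:
  rows:
    - {"dx":0,"dy":0,"dz":6,"yaw":0,"grip":1}
    - {"dx":0,"dy":0,"dz":10,"yaw":0,"grip":1}
    - {"dx":0,"dy":0,"dz":12,"yaw":0,"grip":1}
    - {"dx":0,"dy":0,"dz":12,"yaw":0,"grip":1}
    - {"dx":0,"dy":0,"dz":12,"yaw":0,"grip":1}
    - {"dx":0,"dy":0,"dz":12,"yaw":0,"grip":1}
    - {"dx":0,"dy":0,"dz":12,"yaw":0,"grip":1}
    - {"dx":0,"dy":0,"dz":12,"yaw":0,"grip":1}
    - {"dx":0,"dy":0,"dz":12,"yaw":0,"grip":1}
    - {"dx":0,"dy":0,"dz":10,"yaw":0,"grip":1}
    - {"dx":0,"dy":0,"dz":6,"yaw":0,"grip":1}
    - {"dx":0,"dy":0,"dz":0,"yaw":0,"grip":1}
  newtons: 4

```text
time_s: 6.58
ee_pos: [0.4397, 0.3758, 0.0915]
eef_rot: [0.001, -0.38, 0.925, 0.0]
wrist_force: [0.9, -0.5, -0.1]
gripper_width: 0.0123
finger_force: 4.0
```

Run:
```python
from h import *
o=robot.observe();print(o["ee_pos"],o["wrist_force"],o["gripper_width"],o["time_s"])
s=robot.get_image("side");w=robot.get_image("wrist")
cv2.imwrite("pics/s6.png",s[:,:,::-1])
B=cv2.resize(w[120:300,250:380],(398,550),interpolation=cv2.INTER_CUBIC)
A=cv2.resize(s[110:280,350:470],(388,550),interpolation=cv2.INTER_CUBIC)
cv2.imwrite("pics/c6.png",np.hstack([A,B])[:,:,::-1])
```

```text
[0.43967384 0.37582699 0.09148696] [ 0.88591358 -0.50411135 -0.05456501] 0.012277032316910914 6.5833
```

View pics/c6.png

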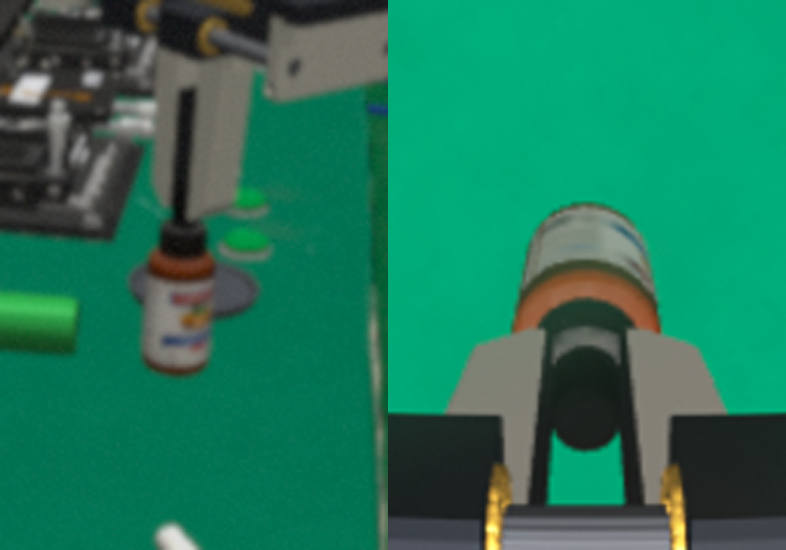

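The lift worked. The bottle hangs from the bulb nearly upright, with its base at about (177,360) in the left crop, and the dish is behind it. Next I'll work out the shift to the dish.

Run:
```python
from h import *
for z in(.035,.04,.045): print(px("side",350+178/3.235,110+360/3.235,z))
for u,v,z in((183,235,.113),): print("collar",px("side",350+u/3.235,110+v/3.235,z))
```

```text
[0.44041441 0.36020482 0.035     ]
[0.43986058 0.36965537 0.04      ]
[0.43930676 0.37910591 0.045     ]
collar [0.44186924 0.37684449 0.113     ]
```

>>> arm_command:
  rows:
    - {"dx":0,"dy":-6,"dz":0,"yaw":0,"grip":1}
    - {"dx":0.5,"dy":-12,"dz":0,"yaw":0,"grip":1}
    - {"dx":0.5,"dy":-18,"dz":0,"yaw":0,"grip":1}
    - {"dx":0.5,"dy":-20,"dz":0,"yaw":0,"grip":1}
    - {"dx":0.5,"dy":-20,"dz":0,"yaw":0,"grip":1}
    - {"dx":0.5,"dy":-20,"dz":0,"yaw":0,"grip":1}
    - {"dx":0.5,"dy":-20,"dz":0,"yaw":0,"grip":1}
    - {"dx":0.5,"dy":-20,"dz":0,"yaw":0,"grip":1}
    - {"dx":0.5,"dy":-17,"dz":0,"yaw":0,"grip":1}
    - {"dx":0.5,"dy":-12,"dz":0,"yaw":0,"grip":1}
    - {"dx":0.5,"dy":-6,"dz":0,"yaw":0,"grip":1}
    - {"dx":0,"dy":-2,"dz":0,"yaw":0,"grip":1}
  newtons: 4

```text
time_s: 7.68
ee_pos: [0.4441, 0.2014, 0.0899]
eef_rot: [-0.0, -0.379, 0.925, -0.0]
wrist_force: [0.5, 0.2, -1.5]
gripper_width: 0.0122
finger_force: 4.0
```

>>> arm_command:
  rows:
    - {"dx":0,"dy":0,"dz":0,"yaw":0,"grip":1}
    - {"dx":0,"dy":0,"dz":0,"yaw":0,"grip":1}
    - {"dx":0,"dy":0,"dz":0,"yaw":0,"grip":1}
    - {"dx":0,"dy":0,"dz":-8,"yaw":0,"grip":1}
    - {"dx":0,"dy":0,"dz":-8,"yaw":0,"grip":1}
    - {"dx":0,"dy":0,"dz":-4,"yaw":0,"grip":1}
    - {"dx":0,"dy":0,"dz":0,"yaw":0,"grip":1}
    - {"dx":0,"dy":0,"dz":0,"yaw":0,"grip":1}
  newtons: 4

```text
time_s: 8.35
ee_pos: [0.4439, 0.2024, 0.0696]
eef_rot: [-0.001, -0.38, 0.925, 0.0]
wrist_force: [-0.1, 0.1, 0.2]
gripper_width: 0.0123
finger_force: 4.0
```

```bash
cat > seg.py <<'E'
from h import *
o=robot.observe();print(o["ee_pos"],o["wrist_force"],o["gripper_width"],o["time_s"])
s=robot.get_image("side");h=cv2.cvtColor(s,cv2.COLOR_RGB2HSV).astype(int)
y0,x0=120,370
H,S,V=[h[y0:225,x0:450,i] for i in range(3)]
br=((H<=14)&(S>90)&(V>40))                      # brown glass
wh=((S<70)&(V>140))
dk=((S<70)&(V>50)&(V<120))                     # dish
ch=np.full(H.shape,'.');ch[(H>50)&(H<90)&(S>100)]=' ';ch[dk]='d';ch[wh]='w';ch[br]='B';ch[V<45]='#'
for r in range(20,105,2): print(y0+r,''.join(ch[r]))
E
python3 seg.py
```

```text
[0.44385612 0.20241101 0.0695505 ] [-0.12426928  0.05116774  0.17725379] 0.012259393427830953 8.35
140 d........d....dd. ....ddddddddd.  .ddddd###ddddddddddddd                        
142 dddddddddddd.ddd.wwwwwwwwwwwwwwwww.ddddd###ddddddddddddd                        
144 ddd#####.dddd.dddddd...wwwwwwwwwww.ddddd###ddddddddddddd                        
146 .dd##########dd...wwwwwwwww......ddddddd###dddddddddddd.                        
148 ddd..###dddddd..wwwwwwwwwwww....   .dddd###dddddddddddd                         
150 ddddddddddddddddd........w......     .d.###ddddddddddd                          
152 ddddddddddddddddddddd...dd.  ..         ###ddddddd.                             
154 d.dd.ddddddddddddddddd                 #####dd.                                 
156 ddd....ddddddd.ddddd..dd             ..#######d                                 
158 .d.....dddd...ddddd.##.              ##########                                 
160 #ddddddddd.ww.ddddd....              ##########                                 
162 ddddddddd.ww.ddddd...d            ..B##########..             
[... 1872 characters left out ...]
                
208                                                                                 
210                                                                                 
212                                                                                 
214                                                                                 
216                                                                                 
218                                                                                 
220                                                                                 
222                                                                                 
224
```

The bottle is centred over the dish: bottle columns about 402–420, dish columns 390–428. It hangs about 15 mm above the floor, so I'll lower it gently.

>>> arm_command:
  rows:
    - {"dx":0,"dy":0,"dz":-4,"yaw":0,"grip":1}
    - {"dx":0,"dy":0,"dz":-4,"yaw":0,"grip":1}
    - {"dx":0,"dy":0,"dz":-2,"yaw":0,"grip":1}
    - {"dx":0,"dy":0,"dz":-1,"yaw":0,"grip":1}
    - {"dx":0,"dy":0,"dz":0,"yaw":0,"grip":1}
  newtons: 4

```text
time_s: 8.82
ee_pos: [0.444, 0.2024, 0.0588]
eef_rot: [-0.0, -0.38, 0.925, 0.0]
wrist_force: [0.3, 0.1, 0.4]
gripper_width: 0.0123
finger_force: 4.0
```

>>> arm_command:
  rows:
    - {"dx":0,"dy":0,"dz":-1,"yaw":0,"grip":1}
    - {"dx":0,"dy":0,"dz":-1,"yaw":0,"grip":1}
    - {"dx":0,"dy":0,"dz":-1,"yaw":0,"grip":1}
    - {"dx":0,"dy":0,"dz":0,"yaw":0,"grip":1}
  newtons: 4

```text
time_s: 9.15
ee_pos: [0.4441, 0.2024, 0.0559]
eef_rot: [-0.0, -0.38, 0.925, 0.0]
wrist_force: [0.5, -1.1, -0.8]
gripper_width: 0.0123
finger_force: 4.0
```

```bash
python3 seg.py
```

```text
[0.44406643 0.20239862 0.05589842] [ 0.52447027 -1.08630136 -0.80293334] 0.012307079926764592 9.15
140 d........d....dd......dddddddd.. .dddddd###ddddddddddddd.                       
142 dd.ddddd.ddd..dd.wwwwwwwwwwwwwwwww.ddddd###ddddddddddddd                        
144 dd.######ddd.ddddddd...wwwwwwwwwww.ddddd###ddddddddddddd                        
146 .dd##########dd..wwwwwwwww.......ddddddd###ddddddddddddd                        
148 ddd#.###dddddd.wwwwwwwwwwwww.... .dddddd##.dddddddddddd.                        
150 dddddd.ddddddddddd.......w......  ddddd.##.dddddddddddd                         
152 ddddddddddddddddddddd...dd.  ..   ddddd###ddddddddddddd                         
154 d.dd..dddddddddddddddd             dddd###dddddddddddd.                         
156 ddd....ddddddddddddd#ddd           .ddd###dddddddddddd                          
158 dd.....ddddd..ddddd.#.d                ###ddddddddd.                            
160 #ddddddddd.ww.dddd.#...                ###dddd.                                 
162 ddddddddd.ww.ddddd...d               d#######d                
[... 1872 characters left out ...]
                
208                                                                                 
210                                                                                 
212                                                                                 
214                                                                                 
216                                                                                 
218                                                                                 
220                                                                                 
222                                                                                 
224
```

>>> arm_command:
  rows:
    - {"dx":0,"dy":0,"dz":-1,"yaw":0,"grip":1}
    - {"dx":0,"dy":0,"dz":-1,"yaw":0,"grip":1}
    - {"dx":0,"dy":0,"dz":0,"yaw":0,"grip":1}
  newtons: 4

```text
time_s: 9.45
ee_pos: [0.444, 0.2024, 0.0538]
eef_rot: [-0.0, -0.38, 0.925, -0.0]
wrist_force: [-0.5, -0.3, -0.9]
gripper_width: 0.0123
finger_force: 4.0
```

>>> arm_command:
  rows:
    - {"dx":0,"dy":0,"dz":-1,"yaw":0,"grip":1}
    - {"dx":0,"dy":0,"dz":-1,"yaw":0,"grip":1}
    - {"dx":0,"dy":0,"dz":0,"yaw":0,"grip":1}
  newtons: 4

```text
time_s: 9.7
ee_pos: [0.444, 0.2024, 0.0519]
eef_rot: [-0.0, -0.38, 0.925, 0.0]
wrist_force: [0.3, 0.1, -0.6]
gripper_width: 0.0125
finger_force: 4.0
```

>>> arm_command:
  rows:
    - {"dx":0,"dy":0,"dz":-1,"yaw":0,"grip":1}
    - {"dx":0,"dy":0,"dz":0,"yaw":0,"grip":1}
  newtons: 4

```text
time_s: 9.87
ee_pos: [0.4441, 0.2024, 0.0509]
eef_rot: [-0.0, -0.38, 0.925, 0.0]
wrist_force: [-1.9, 0.5, -1.0]
gripper_width: 0.0124
finger_force: 4.0
```

>>> arm_command:
  rows:
    - {"dx":0,"dy":0,"dz":-1,"yaw":0,"grip":1}
    - {"dx":0,"dy":0,"dz":0,"yaw":0,"grip":1}
  newtons: 4

```text
time_s: 10.03
ee_pos: [0.4443, 0.2025, 0.0502]
eef_rot: [0.0, -0.38, 0.925, -0.0]
wrist_force: [0.2, 0.6, 1.3]
gripper_width: 0.0125
finger_force: 4.0
```

>>> arm_command:
  rows:
    - {"dx":0,"dy":0,"dz":-1,"yaw":0,"grip":1}
    - {"dx":0,"dy":0,"dz":0,"yaw":0,"grip":1}
  newtons: 4

```text
time_s: 10.2
ee_pos: [0.4444, 0.2025, 0.0493]
eef_rot: [0.0, -0.38, 0.925, -0.0]
wrist_force: [-0.4, -0.1, 3.4]
gripper_width: 0.0122
finger_force: 4.0
```

```bash
python3 seg.py | sed -n '1p;9,36p'
```

```text
[0.44441713 0.20253126 0.04928235] [-0.43852819 -0.14276897  3.44368634] 0.012241842246444312 10.2
154 d.dd..dddddddddddddddd           .ddddd###dddddddddddd.                         
156 ddd....ddddddd.ddddd...d          ddddd###dddddddddddd                          
158 ddd....dddd...ddddd.##..          .dddd###dddddddddddd                          
160 .ddddddddd.ww.dddd..#..             .d.##.ddddddddddd                           
162 ddddddddd.ww.dddd....d                 ##.ddddddd.                              
164 d.#ddddd..w.ddddd....                .####.ddd                                  
166 ###ddddd.w.ddddd.....               .#######.d.                                 
168 ##.dddd.w..dddd....d                ##########                                  
170 #ddddd..ddddddd...d                 ##########                                  
172 ddd.....dddddd.....              .BBBBB#####BBB..                               
174 dddddddddddddddddd              .BBBBBBBBBBBBBBBBdd..       ...                 
176 dddddddddddd..#..               dBBBBBBBBBBBBBBB.  ..ddd..d.. 
[... 597 characters left out ...]
                
192                        .dddddddddd..ddddddddddddddd..                           
194                      .ddddddddddddddd....ddddddddddddddd                        
196                     .ddddddddddddd..dddd......dddddddddddd.                     
198                     .dddddddddddddddd.........ddddddddddddd.                    
200                      .ddddddddddd..dddddddddddddddddddddddd.                    
202                        ddddddddddddd.BBBBB.ddddddddddddddd.                     
204                           .ddddddddddddddddddddddddddddd.                       
206                                .dddddddddddddddddddd.                           
208
```

It's in contact at 3.4 N up, and the base sits on the dish floor. I'll ease off 0.5 mm and release.

>>> arm_command:
  rows:
    - {"dx":0,"dy":0,"dz":0.5,"yaw":0,"grip":1}
    - {"dx":0,"dy":0,"dz":0,"yaw":0,"grip":0.84}
    - {"dx":0,"dy":0,"dz":0,"yaw":0,"grip":0.8}
    - {"dx":0,"dy":0,"dz":0,"yaw":0,"grip":0.7}
    - {"dx":0,"dy":0,"dz":0,"yaw":0,"grip":0.6}
    - {"dx":0,"dy":0,"dz":0,"yaw":0,"grip":0.5}
    - {"dx":0,"dy":0,"dz":0,"yaw":0,"grip":0.5}
    - {"dx":0,"dy":0,"dz":0,"yaw":0,"grip":0.5}
  newtons: 4

```text
time_s: 10.92
ee_pos: [0.4441, 0.2024, 0.0495]
eef_rot: [0.0, -0.38, 0.925, -0.0]
wrist_force: [0.1, -0.5, -0.5]
gripper_width: 0.045
finger_force: 0.0
```

>>> arm_command:
  rows:
    - {"dx":0,"dy":0,"dz":5,"yaw":0,"grip":0.5}
    - {"dx":0,"dy":0,"dz":10,"yaw":0,"grip":0.5}
    - {"dx":0,"dy":0,"dz":15,"yaw":0,"grip":0.5}
    - {"dx":0,"dy":0,"dz":15,"yaw":0,"grip":0.5}
    - {"dx":0,"dy":0,"dz":15,"yaw":0,"grip":0.5}
    - {"dx":0,"dy":0,"dz":10,"yaw":0,"grip":0.5}
    - {"dx":0,"dy":0,"dz":5,"yaw":0,"grip":0.5}
    - {"dx":0,"dy":0,"dz":0,"yaw":0,"grip":0.5}
    - {"dx":0,"dy":0,"dz":0,"yaw":0,"grip":0.5}

```text
time_s: 11.67
ee_pos: [0.444, 0.2024, 0.1244]
eef_rot: [0.0, -0.38, 0.925, -0.0]
wrist_force: [0.6, 0.5, 0.3]
gripper_width: 0.0467
finger_force: 0.0
```

```bash
python3 seg.py
```

```text
[0.44402827 0.20237977 0.12439399] [0.59201642 0.45230572 0.29605977] 0.04672884363326845 11.6667
140 dB.......d....dd.......ddddddd..                                                
142 dd..dddd..dddddd.ww.wwwwwwwwwwwwwwwww                                           
144 dd.######ddd..dddddd...wwwwwwwwwwwwww.                                          
146 .dd##########dd...wwwwwwwww..........                                           
148 ddd#####dddddd.wwwwwwwwwwwww....                                                
150 ddddddd.ddddddddd........w......                                                
152 ddddddddddddddddddddd...dd.  ..                                                 
154 d.dd..dddddddddddddddd                    ##                                    
156 ddd....ddddddddddddd..dd                #####                                   
158 dd.....ddddd..ddddd.#..                 #####                                   
160 #ddddddddd.ww.ddddd....                 #####                                   
162 ddddddddd.wwdddddd..#d                  #####                  
[... 1871 characters left out ...]
                
208                                                                                 
210                                                                                 
212                                                                                 
214                                                                                 
216                                                                                 
218                                                                                 
220                                                                                 
222                                                                                 
224
```

The bottle stands free and upright in the dish, from cap at row 154 to base at row 203, and the gripper is clear above it.

```bash
python3 -c "
from cell import robot
print(robot.job_done())"
```

```text
the job is handed in; nothing more can be done
None
```

The flux bottle is standing upright on the drip dish's floor and released, the arm went nowhere near the swab pot, pump bottle or green look-alike, and the job was handed in at about 11.7 s; no verdict came back.

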